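Close the sloping stock locker and lock it with the rod

ROBOT

A 6-joint arm with a two-finger parallel gripper is mounted at the origin on the work surface. World frame = base frame: x ahead of the robot, y to its left, z up, the work surface at z = 0. Lengths are in mm, angles in rad, forces in N, time in s.
With the tool pointing down it reaches from about 275 to 875 mm from the base axis. Payload 12.5 kg.
Tool frame: the origin (TCP) lies on the centre line of the jaws, within the pads' length; the fingertips stand 11 mm ahead of it and the grasp point (between the pads) lies 8 mm behind it; z points along the fingers, y is the line along which they close (so a half turn about z gives the same grasp; the last joint's range is limited). The gripper opens to 85 mm and grips with 20 to 120 N. Pads are 22 mm wide; open, the fingers measure 114 mm over their backs; the gripper's body (76 mm by 85 mm) begins 54 mm behind the grasp point. The pads swing forward as they close: fully open they stand 13 mm farther back than shut.
Start: joints at [1.075, 0.351, 1.652, -0, 1.139, -0.085], TCP at [219.607, 504.24, 242.29] pointing down, gripper open.
Joint ranges: [-2.75, 2.75], [-0.79, 2.1], [0.01, 2.65], [-1.57, 4.71], [0.07, 3.14], [-2.87, 2.87]. Speed limits (rad/s): [2.22, 2.22, 2.79, 3.14, 3.14, 3.14].

INTERFACE

Orientations are given as a unit quaternion [x, y, z, w].
In Python, from station import env gives the robot as it stands.
- The arm moves only by the tool arm_command, never from a script. Its argument "rows" is a list of rows, each a list of 3 entries, a list of its own where there are three numbers: the closure, from 0 (fully open) to 1 (shut), then the shift along the tool's x, y, z normalised to -1 to 1, where 1 is 300 mm, then the turn about the tool's z normalised to -1 to 1, where 1 is 0.5 rad. A call has 1 to 20 rows; each row is the pose to reach, as a shift and turn from the pose commanded when the call began, along the tool's axes at that moment; what a row does not reach only later rows make up. A row lasts 1/12 s, in which the tool goes at most 41.7 mm and 7.16 degrees, less where a joint would pass 70% of its speed; a pose out of reach is approached as far as the arm can. A call with a number of a shift or a turn outside -1 to 1 is refused whole. A call with a gripper value outside its range is refused whole. The fingers move at their own pace and stop on an object; the grip force is fixed at half the most. Time passes only in rows, so rows that repeat a pose let the fingers close. It gives the time, the measured TCP pose, the force and the opening at its end, in the units of the state.
- env.get_obs(): the state, without advancing time (a new reading comes with each control period).
- env.capture(name): name is "side" or "top"; returns (picture, depth): 384x512x3 uint8, blue, green, red; 384x512 float32, mm along the optical axis (not along the pixel's ray), 0 where there is no reading.
- env.get_calibration(name): a dict with "vertical_fov" (degrees; the focal length in pixels is half the picture's height over the tangent of half this angle, whatever the lens; pixels are square), "cx", "cy" (the principal point, pixels), "camera_from_world" (4x4, takes a point from world to camera coordinates). Camera axes: x right, y up, looking along -z (the intrinsics and any distortion apply to the point x, -y, -z); pixel columns grow to the right and rows downward; lengths in mm; the calibration is good to about 2 mm. A picture is of the moment at which its call begins. get_calibration takes no time and is no camera call.
- env.close_job(): hands the job in, once; it reports no verdict.
The state is a dict: "time": time; "joints": joint angles; "qd": joint speeds; "effort": joint torques, N m; "eef_pos": TCP position; "tool_rot": TCP orientation; "contact_force": force on the tool from outside, world axes, zero at the start; "moment": the same for the moment, N m; "finger_gap": finger opening in mm.
Only numpy, scipy, OpenCV 4.12 (cv2) and the standard library are available. Lean on these libraries where they do the work, as an engineer would, in place of code of your own. Each camera call takes 0.05 s, during which the arm holds its last target. There are 200 camera calls.

TASK

Close the yellow lid of the sloping blue locker, so that its eye comes into line between the locker's two eyes, then thread the red-handled locking rod from the upper end down through all three eyes until its handle is home against the upper eye. Let go of the rod, and leave the other things on the bench where they are.

Things in the scene. Friction and masses are not known exactly. Their poses are not given: they have to be found in the camera images.
- locker: Fixed blue open box on a steel stand, leaning 30 deg sideways. Origin on the bench under its middle, z up, yaw +-0.3. Sloping frame used below, its origin 96 mm over this one: X = locker x (away from the robot), Y = (0, 0.866, 0.5) up the slope, Z = (0, -0.5, 0.866) out of the rim. Rim at Z 0, X -75 to 75, Y -80 to 68 mm; box 60 mm deep.
- eye_top (a point): Centre of the upper eye's hole (20 mm) on its outer, up-slope face, where the rod enters: X 93, Y 62, Z -8 mm in the sloping frame. The eyes are aluminium plates, 36 x 36 mm, 14 mm thick along Y, sticking out of the box's +x side; their common axis runs along Y. Up the slope beyond this eye is free space.
- eye_low (a point): Centre of the lower eye's hole (20 mm) on its outer, down-slope face, 124 mm down the slope from eye_top (Y -62 mm).
- tip_home (a point): Point on the eyes' axis 16 mm down the slope beyond eye_low: where the rod's tip is when the handle is home.
- lid (a joint): Angle of the yellow lid (rad): 0 shut on the rim (stop), growing as it opens, 0.6 to 1.1 at the start. Hinge line along Y at X -75, Z 0 mm (near edge): it shuts by swinging away from the robot and down. Stiff, stays where left; 1 to 2 N at lid_push moves it. 151 mm from hinge to free edge, Y -77 to 65 mm, 8 mm thick.
- lid_push (a point): Point on the lid's outer face (its top when shut), 125 mm from the hinge, at Y 0: a good place to push. Beyond it, on the middle of the lid's free edge, is the lid's own aluminium eye (36 x 36 x 14 mm, hole 22 mm), which stands in line midway between the other two eyes when the lid is shut.
- rod: Loose locking rod, 200 mm long, 0.15 kg: red square handle 60 x 28 x 28 mm, then a steel shaft 12 mm thick, 140 mm long, its last 15 mm tapering to 4 mm. Origin at the handle's centre on the rod's axis; x points along the shaft to the tip. It lies level on a flat of its handle, axis 14 mm up; centre of mass about 20 mm from the origin towards the tip.
- rod_collar (a point): Centre of the handle's front face, where the shaft begins: 30 mm from the rod's origin. This face stops on the upper eye.
- rod_tip (a point): Tip of the rod, 170 mm from its origin.
- carton_a: Bystander: brown carton 60 x 90 x 30 mm, origin under its centre.
- carton_b: Bystander: brown carton 80 x 60 x 45 mm, origin under its centre.
- carton_c: Bystander: white carton 70 x 70 x 50 mm, origin under its centre.
- carton_d: Bystander: brown carton 50 x 90 x 35 mm, origin under its centre.
- tape: Bystander: orange ring of tape lying flat, 100 mm across, 48 mm high, origin under its centre.
- can: Bystander: grey can, 66 mm across, 100 mm high, origin under its centre.
- scanner: Bystander: black and yellow hand scanner lying down, about 160 x 55 x 34 mm, origin on the bench under its handle.
Mind the look-alikes: they are no part of the job. Several things have the shape of the rod; the one meant has the colours described above.

How it is judged (in metres and radians):
On the way, in this order (a step that is already met when the one before it is completed fails the run):
1. the lid is shut (value of joint lid below 0.06 rad), for 0.2 s.
2. the rod is home through all three eyes, with the lid shut (value of joint lid below 0.06 rad and distance between rod_collar and eye_top below 0.013 m and distance between rod_tip and tip_home below 0.015 m), for 0.2 s.
At the end, for the whole second after the job is handed in: Lid within 0.06 rad of shut; the handle's front face within 13 mm of the mouth of the upper eye and the rod's tip within 15 mm of its home point below the lower eye (so the rod runs through all three eyes); the rod at rest and released; no bystander ever moved by more than 30 mm (all of step 2 and linear speed of rod below 0.02 m/s); the robot touches nothing.
It fails at once if a bystander is moved by more than 30 mm (distance of any of carton_a, carton_b, carton_c, carton_d, tape, can, scanner from where it was at the start of the episode above 0.03 m).
It also fails if it takes over 58 s, if anything falls off the work surface, if the arm or the gripper's body presses on something with over 40 N, if the wrist force passes 120 N, or if a joint passes its speed limit or range.

## Working session

There is one attempt and no reset: what is moved stays moved. The work goes in short steps, Python scripts to look and compute and a tool call to move; the robot and the scene stay as the last step left them, time stands still between calls to the robot, and variables do not carry over. Pictures are saved under pics/ and viewed, on a budget of 10 in all, crops included, one or two more only if the job needs it, and the job is handed in when it is done.

Besides the shell and the picture viewer there is one more tool, called after ">>>" in YAML: its name, and indented under it one key for each argument. arm_command: Moves the arm, as the interface text tells. Its arguments: {"type":"object","properties":{"rows":{"type":"array"}},"required":["rows"]}

```bash
mkdir -p pics; ls
cat > h.py <<'E'
import numpy as np,cv2
from station import env
from scipy.spatial.transform import Rotation as R
def cal(n):
    c=env.get_calibration(n); f=192/np.tan(np.radians(c["vertical_fov"])/2); return c,f,np.array(c["camera_from_world"])
def pts(n,dep):
    c,f,T=cal(n); v,u=np.mgrid[:384,:512]
    P=np.stack([(u-c["cx"])/f*dep,-(v-c["cy"])/f*dep,-dep],-1)
    return (P-T[:3,3])@T[:3,:3]
def proj(n,p):
    c,f,T=cal(n); q=np.asarray(p)@T[:3,:3].T+T[:3,3]
    return np.stack([c["cx"]-f*q[...,0]/q[...,2],c["cy"]+f*q[...,1]/q[...,2]],-1)
E
python3 - <<'E'
from h import *
a,da=env.capture("side");b,db=env.capture("top")
np.savez("s0.npz",a=a,da=da,b=b,db=db)
for n in("side","top"):print(env.get_calibration(n))
cv2.imwrite("pics/1.png",cv2.resize(a,(800,600)));cv2.imwrite("pics/2.png",cv2.resize(b,(800,600)))
print(env.get_obs())
E
```

```text
pics
{'vertical_fov': 44.55024438174127, 'cx': 255.8519111366819, 'cy': 184.92350391559222, 'camera_from_world': array([[ 9.54189428e-01, -2.99007931e-01, -1.08070965e-02,
        -4.53717644e+02],
       [ 2.36307392e-01,  7.30961651e-01,  6.40198314e-01,
        -1.93252622e+02],
       [-1.83524800e-01, -6.13424260e-01,  7.68133663e-01,
        -1.31166012e+03],
       [ 0.00000000e+00,  0.00000000e+00,  0.00000000e+00,
         1.00000000e+00]])}
{'vertical_fov': 55.25936665215767, 'cx': 252.65640201278438, 'cy': 195.27282591452575, 'camera_from_world': array([[-2.66233190e-02, -9.99643481e-01, -2.02748330e-03,
         4.56032046e+01],
       [ 9.85716258e-01, -2.65896932e-02,  1.66302274e-01,
        -4.77513810e+02],
       [-1.66296895e-01,  2.42899525e-03,  9.86072737e-01,
        -1.27519524e+03],
       [ 0.00000000e+00,  0.00000000e+00,  0.00000000e+00,
         1.00000000e+00]])}
{'time': 0.1, 'joints': array([ 1.07537511e+00,  3.51163467e-01,  1.65232864e+00, -8.31402388e-07,
        1.13912279e+00, -8.46547411e-02]), 'qd': array([ 1.08051134e-04, -1.01168465e-03, -1.54040517e-03,  2.52409598e-04,
        7.82110007e-05,  1.16037455e-03]), 'effort': array([ 5.92910401e-04, -5.06837833e+01, -2.91874802e+01, -5.30994760e-05,
        2.68127500e-03,  7.32276362e-06]), 'eef_pos': array([219.49369875, 504.00151343, 241.83455778]), 'tool_rot': array([ 2.03942159e-01,  9.78982806e-01, -4.89881950e-04, -1.45813367e-04]), 'contact_force': array([ 0.32923841,  0.13733147, -0.23432336]), 'moment': array([0.00849031, 0.01428722, 0.00685725]), 'finger_gap': 85.10654097431315}
```

View pics/1.png

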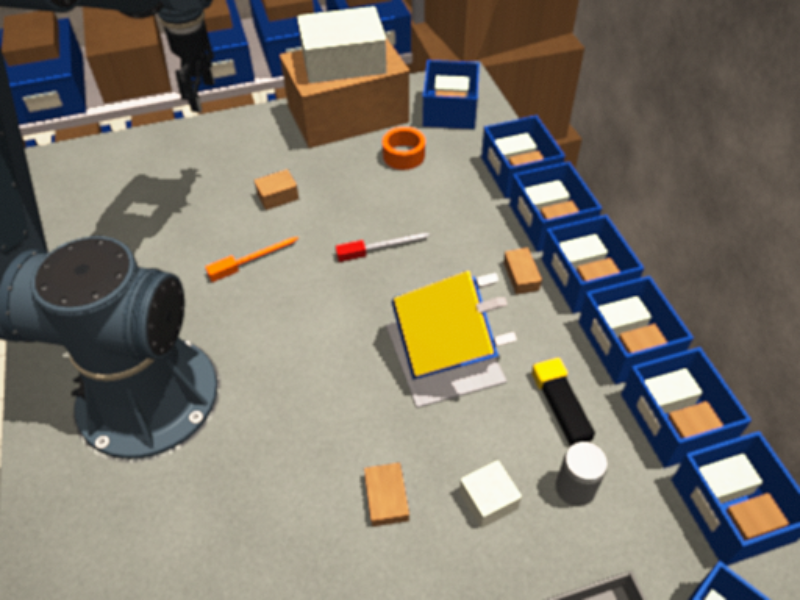

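View pics/2.png

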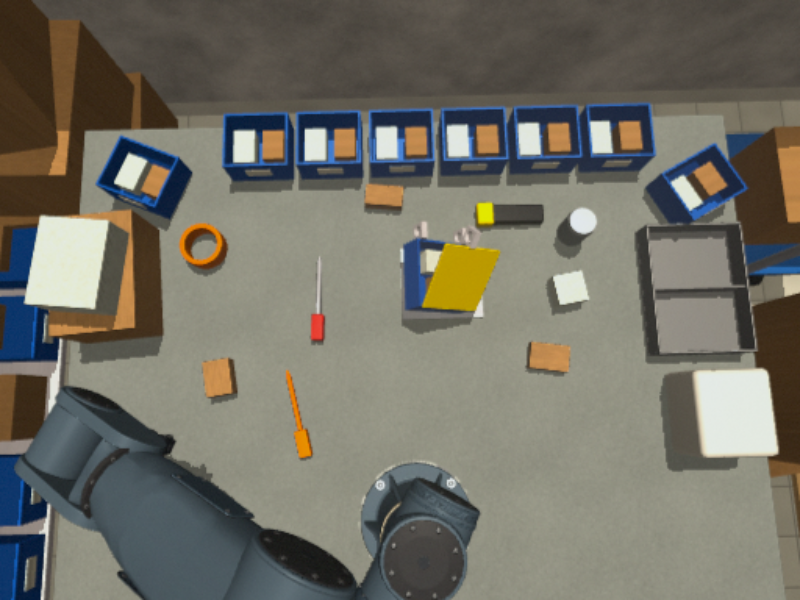

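Candidates for the rod (top view, scaled pixels): red handle with steel shaft (317,328), and an all-orange look-alike (302,443). The description fits the red one. Next I measure the rod and the lid and make the check crop.

```bash
cat > m.py <<'E'
from h import *
def lidfit(img,dep,n):
    hsv=cv2.cvtColor(img,cv2.COLOR_BGR2HSV)
    m=cv2.inRange(hsv,(22,150,80),(32,255,255))
    k,l,s,_=cv2.connectedComponentsWithStats(m); i=1+np.argmax(s[1:,4]); m=((l==i)&(dep>0)).astype(np.uint8)
    me=cv2.erode(m,np.ones((3,3)))>0
    P=pts(n,dep)[me]; c=P.mean(0); q=P-c
    nn=np.linalg.svd(q,full_matrices=False)[2][2]; r=q@nn; P=P[abs(r)<4]; c=P.mean(0);nn=np.linalg.svd(P-c,full_matrices=False)[2][2]
    nn*=np.sign(nn[2]); th=np.arccos(min(1,nn[2]/.8660254))
    # n_h = (-s cosψ + .5c sinψ, -s sinψ -.5c cosψ)
    s_,c_=np.sin(th),np.cos(th); psi=np.arctan2(nn[1],nn[0])-np.arctan2(-.5*c_,-s_); psi=(psi+np.pi)%(2*np.pi)-np.pi
    return m,P,c,nn,th,psi
def frame(psi):
    X=np.array([np.cos(psi),np.sin(psi),0]);y=np.array([-np.sin(psi),np.cos(psi),0]);z=np.array([0,0,1.])
    Y=.8660254*y+.5*z; Z=-.5*y+.8660254*z
    return X,Y,Z
E
python3 - <<'E'
from m import *
d=np.load("s0.npz")
for n,i,dp in(("side",d["a"],d["da"]),("top",d["b"],d["db"])):
    m,P,c,nn,th,psi=lidfit(i,dp,n); X,Y,Z=frame(psi)
    L=np.cos(th)*X+np.sin(th)*Z
    # fill: full mask rays onto the plane
    C,f,T=cal(n); v,u=np.nonzero(m); ray=np.stack([(u-C["cx"])/f,-(v-C["cy"])/f,-np.ones(len(u))],-1)@T[:3,:3]; o=-T[:3,:3].T@T[:3,3]
    Q=o+ray*(((c-o)@nn)/(ray@nn))[:,None]
    l=(Q-c)@L;y=(Q-c)@Y; a,b=np.percentile(l,[.5,99.5]);e,g=np.percentile(y,[.5,99.5])
    cen=c+(a+b)/2*L+(e+g)/2*Y
    O=cen-75.5*L+6*Y-8*nn+75*X
    print(n,"theta",th,"psi",psi,"size",b-a,g-e,"cen",cen,"O",O)
    hsv=cv2.cvtColor(i,cv2.COLOR_BGR2HSV)
    r=((hsv[...,0]<5)|(hsv[...,0]>174))&(hsv[...,1]>180)&(hsv[...,2]>80)
    k,lb,s,_=cv2.connectedComponentsWithStats(r.astype(np.uint8))
    W=pts(n,dp)
    for j in range(1,k):
        if s[j,4]>60: 
            print(" red",s[j],cv2.minAreaRect(np.argwhere(lb==j)[:,::-1].astype(np.float32)),np.median(W[lb==j],0))
cr=np.hstack([cv2.resize(d["b"][150:240,160:260],(400,360),interpolation=2),cv2.resize(d["a"][130:220,190:290],(400,360),interpolation=2)])
cv2.imwrite("pics/3.png",cr)
E
```

```text
side theta 0.7101493636565153 psi 0.005808998254841047 size 151.47873743979696 138.25620135710582 cen [ 515.91231695 -107.07535786  142.68185406] O [538.6877678  -74.10228869  97.80094022]
 red [215 154  19  13 174] ((224.11769104003906, 159.97059631347656), (9.701424598693848, 17.70509910583496), 75.96376037597656) [435.69226416 208.92708747  27.52622041]
top theta 0.7039648836906516 psi 0.002155625542195061 size 150.00290611552447 142.7178420461127 cen [ 515.33021598 -108.14447904  142.87925012] O [537.88539525 -75.41699886  98.27793669]
 red [199 201   8  17 121] ((202.5, 209.0), (16.0, 7.0), 90.0) [434.84744405 212.75737496  27.72465682]
```

View pics/3.png

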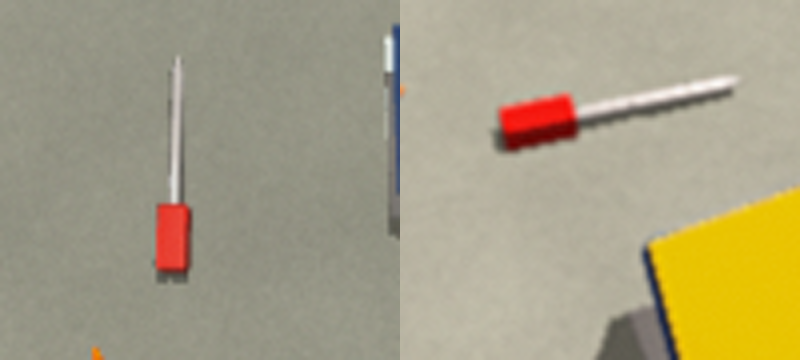

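The crop shows the right rod: red handle at about (203,209) and a steel shaft with its tip at about (204.5,164) in the top image. It lies along +x. Next I cast rays for the rod and work out the moves that close the lid.

```bash
cat >> h.py <<'E'
def onplane(n,u,v,z):
    C,f,T=cal(n); r=np.array([(u-C["cx"])/f,-(v-C["cy"])/f,-1])@T[:3,:3]; o=-T[:3,:3].T@T[:3,3]
    return o+r*(z-o[2])/r[2]
def plan(W):
    "world waypoints -> normalised tool shifts from the present pose"
    o=env.get_obs(); q=R.from_quat(o["tool_rot"]).as_matrix()
    print("t",round(o["time"],2),"tcp",o["eef_pos"].round(1),"toolx",q[:,0].round(3),"j",o["joints"].round(2),"F",o["contact_force"].round(1),"gap",round(o["finger_gap"],1))
    for w in W: print(w,"->",((np.array(w)-o["eef_pos"])@q/300).round(3))
E
python3 - <<'E'
from h import *
h=onplane("top",203.2,209.5,28);t=onplane("top",204.5,164.2,14);print("top",h,t,np.hypot(*(t-h)[:2]),np.arctan2(*(t-h)[1::-1]))
# side view: tip px crop (737,80)->
print("side tip",onplane("side",190+(737-400)/4,130+80/4,14),"side handle top ctr",onplane("side",190+137/4,130+113/4,28))
plan([(553,-118,250),(553,-118,192),(578,-100,158),(588,-79,124)])
E
```

```text
top [433.51832961 211.94619727  28.        ] [604.69382022 208.29152104  14.        ] 171.21450069132757 -0.021347221181459215
side tip [606.03454879 213.48743624  14.        ] side handle top ctr [437.17934729 215.50403881  28.        ]
t 0.1 tcp [219.5 504.  241.8] toolx [-0.917  0.399  0.   ] j [ 1.08  0.35  1.65 -0.    1.14 -0.08] F [ 0.3  0.1 -0.2] gap 85.1
(553, -118, 250) -> [-1.847 -1.457 -0.026]
(553, -118, 192) -> [-1.847 -1.457  0.167]
(578, -100, 158) -> [-1.9   -1.368  0.281]
(588, -79, 124) -> [-1.902 -1.291  0.394]
```

>>> arm_command:
  rows:
    - [1, [-0.92, -0.73, -0.01], -0.82]
    - [1, [-0.92, -0.73, -0.01], -0.82]
    - [1, [-0.92, -0.73, -0.01], -0.82]
    - [1, [-0.92, -0.73, -0.01], -0.82]
    - [1, [-0.92, -0.73, -0.01], -0.82]
    - [1, [-0.92, -0.73, -0.01], -0.82]
    - [1, [-0.92, -0.73, -0.01], -0.82]
    - [1, [-0.92, -0.73, -0.01], -0.82]
    - [1, [-0.92, -0.73, -0.01], -0.82]
    - [1, [-0.92, -0.73, -0.01], -0.82]
    - [1, [-0.92, -0.73, -0.01], -0.82]

```text
time: 1.02
eef_pos: [385.5, 192.3, 245.1]
tool_rot: [0.002, 1.0, -0.0, -0.0]
contact_force: [0.4, -0.2, -0.4]
finger_gap: -0.2
```

Run:
```python
from h import *
plan([(553,-118,250),(553,-118,192),(578,-100,158),(588,-79,124)])
```

```text
t 1.02 tcp [385.5 192.3 245.1] toolx [-1.     0.004  0.   ] j [ 0.35  0.13  1.94  0.    1.08 -1.21] F [ 0.4 -0.2 -0.4] gap -0.2
(553, -118, 250) -> [-0.562 -1.032 -0.016]
(553, -118, 192) -> [-0.562 -1.032  0.177]
(578, -100, 158) -> [-0.645 -0.972  0.29 ]
(588, -79, 124) -> [-0.679 -0.902  0.404]
```

>>> arm_command:
  rows:
    - [1, [-0.56, -1.0, -0.02], 0]
    - [1, [-0.56, -1.0, -0.02], 0]
    - [1, [-0.56, -1.0, -0.02], 0]
    - [1, [-0.56, -1.0, -0.02], 0]
    - [1, [-0.56, -1.0, -0.02], 0]
    - [1, [-0.56, -1.0, -0.02], 0]
    - [1, [-0.56, -1.0, -0.02], 0]
    - [1, [-0.56, -1.0, -0.02], 0]
    - [1, [-0.56, -1.0, -0.02], 0]
    - [1, [-0.56, -1.0, -0.02], 0]
    - [1, [-0.56, -1.0, -0.02], 0]

```text
time: 1.93
eef_pos: [552.7, -105.6, 250.7]
tool_rot: [0.0, 1.0, 0.0, -0.001]
contact_force: [-1.3, 0.1, -0.2]
finger_gap: 0.2
```

>>> arm_command:
  rows:
    - [1, [0, -0.035, 0.1], 0]
    - [1, [0, -0.035, 0.17], 0]
    - [1, [-0.01, -0.03, 0.2], 0]
    - [1, [-0.03, -0.015, 0.235], 0]
    - [1, [-0.05, 0, 0.265], 0]
    - [1, [-0.07, 0.01, 0.29], 0]
    - [1, [-0.085, 0.02, 0.315], 0]
    - [1, [-0.095, 0.04, 0.34], 0]
    - [1, [-0.105, 0.055, 0.36], 0]
    - [1, [-0.11, 0.065, 0.38], 0]
    - [1, [-0.118, 0.08, 0.4], 0]
    - [1, [-0.118, 0.08, 0.4], 0]

```text
time: 2.93
eef_pos: [588.1, -82.1, 130.1]
tool_rot: [0.0, 1.0, 0.0, -0.001]
contact_force: [-0.1, -0.6, 0.5]
finger_gap: 0.0
```

>>> arm_command:
  rows:
    - [1, [0, 0.003, 0.007], 0]
    - [1, [0, 0.006, 0.014], 0]
    - [1, [0, 0.009, 0.02], 0]
    - [1, [0, 0.01, 0.025], 0]
    - [1, [0, 0.01, 0.03], 0]
    - [1, [0, 0.01, 0.03], 0]

```text
time: 3.43
eef_pos: [588.3, -80.0, 122.1]
tool_rot: [0.0, 1.0, 0.0, -0.0]
contact_force: [0.3, 0.5, 0.5]
finger_gap: -0.3
```

Run:
```python
from m import *
a,da=env.capture("side")
m,P,c,nn,th,psi=lidfit(a,da,"side");print(th,psi,nn,c,len(P))
cv2.imwrite("pics/4.png",cv2.resize(a[120:270,200:400],(800,600)))
plan([])
```

```text
0.0 -0.05857585162211221 [-0.02915115 -0.4970957   0.8672059 ] [529.87675882 -88.21664479 100.25295021] 1990
t 3.48 tcp [588.3 -80.  122.2] toolx [-1.     0.001  0.   ] j [-0.21  0.57  1.63 -0.    0.94 -1.78] F [0.7 0.2 0.2] gap 0.1
```

View pics/4.png

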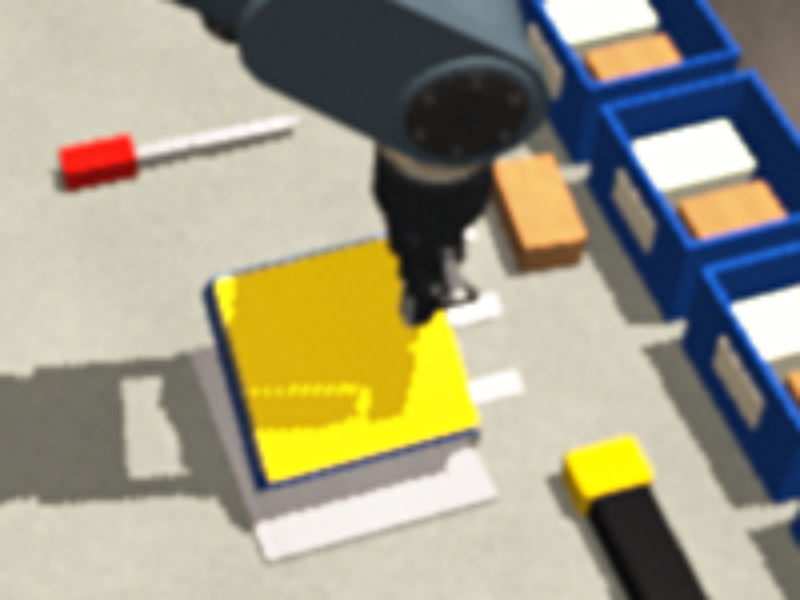

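The picture shows the lid almost shut, with the fingertip on it near (420,315). The plane fit gives about 0.03 rad, so I press until there is a clear contact force.

>>> arm_command:
  rows:
    - [1, [0, 0.002, 0.004], 0]
    - [1, [0, 0.003, 0.008], 0]
    - [1, [0, 0.004, 0.012], 0]
    - [1, [0, 0.004, 0.012], 0]

```text
time: 3.82
eef_pos: [588.3, -78.6, 118.5]
tool_rot: [0.0, 1.0, 0.0, -0.0]
contact_force: [-0.3, -0.8, 0.6]
finger_gap: -0.3
```

>>> arm_command:
  rows:
    - [1, [0, 0.002, 0.005], 0]
    - [1, [0, 0.003, 0.01], 0]
    - [1, [0, 0.003, 0.013], 0]
    - [1, [0, 0.003, 0.013], 0]

```text
time: 4.15
eef_pos: [588.7, -78.3, 117.3]
tool_rot: [0.0, 1.0, -0.001, 0.001]
contact_force: [-10.6, -1.5, 27.3]
finger_gap: -0.2
```

The 27 N reaction shows the lid is on its stop. I lift off and go above the rod.

>>> arm_command:
  rows:
    - [1, [0, 0, -0.13], 0]
    - [1, [0, 0, -0.3], 0]
    - [0.5, [0.05, 0.1, -0.4], 0]
    - [0, [0.512, 0.968, -0.3], 0]
    - [0, [0.512, 0.968, -0.1], 0]
    - [0, [0.512, 0.968, -0.1], 0]
    - [0, [0.512, 0.968, -0.1], 0]
    - [0, [0.512, 0.968, -0.1], 0]
    - [0, [0.512, 0.968, -0.1], 0]
    - [0, [0.512, 0.968, -0.1], 0]
    - [0, [0.512, 0.968, -0.1], 0]
    - [0, [0.512, 0.968, -0.1], 0]
    - [0, [0.512, 0.968, -0.1], 0]

```text
time: 5.23
eef_pos: [434.4, 213.4, 144.6]
tool_rot: [-0.001, 1.0, -0.0, -0.0]
contact_force: [0.6, 1.1, 0.2]
finger_gap: 85.6
```

Run:
```python
from m import *
a,da=env.capture("side");b,db=env.capture("top")
m,P,c,nn,th,psi=lidfit(a,da,"side");X,Y,Z=frame(0.004);print("lid n",nn,"theta",-np.arcsin((nn@X))) 
m,P,c,nn,th,psi=lidfit(b,db,"top");print("lid n",nn,"theta",-np.arcsin((nn@X))) 
plan([(435,212.5,60),(435,212.5,14)])
cv2.imwrite("pics/5.png",np.hstack([cv2.resize(b[120:270,170:310],(400,428)),cv2.resize(a[90:240,190:330],(400,428))]))
```

```text
lid n [ 0.0031515  -0.5021658   0.86476562] theta -0.0011428221558733985
lid n [-2.63515697e-04 -4.99874608e-01  8.66097747e-01] theta 0.002263008621960427
t 5.33 tcp [435.5 212.4 145.1] toolx [-1.     0.001 -0.001] j [ 0.36  0.37  1.91 -0.    0.87 -1.21] F [-0.2  0.4  0. ] gap 85.2
(435, 212.5, 60) -> [0.002 0.    0.284]
(435, 212.5, 14) -> [0.002 0.    0.437]
```

View pics/5.png

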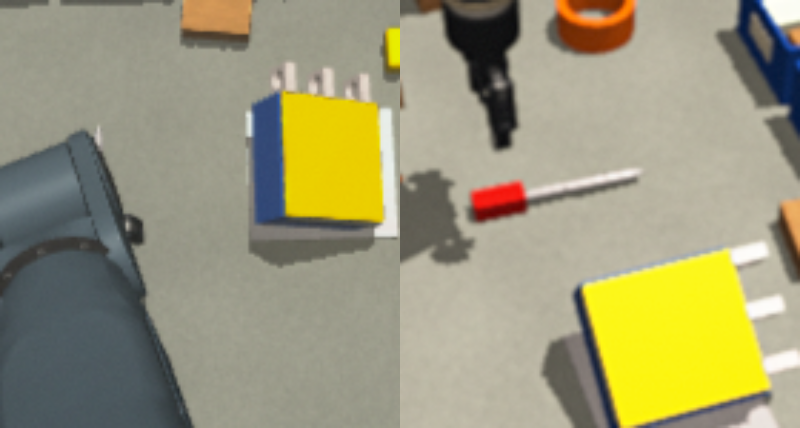

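The lid is shut (theta about 0.00 in both views) and the jaws are above the handle at (500,200) in the side half. I go down and grip.

>>> arm_command:
  rows:
    - [0, [0, 0, 0.14], 0]
    - [0, [0, 0, 0.28], 0]
    - [0, [0, 0, 0.37], 0]
    - [0, [0, 0, 0.435], 0]
    - [0, [0, 0, 0.435], 0]
    - [1, [0, 0, 0.435], 0]
    - [1, [0, 0, 0.435], 0]
    - [1, [0, 0, 0.435], 0]
    - [1, [0, 0, 0.435], 0]
    - [1, [0, 0, 0.435], 0]
    - [1, [0, 0, 0.435], 0]
    - [1, [0, 0, 0.435], 0]
    - [1, [0, 0, 0.435], 0]

```text
time: 6.42
eef_pos: [435.8, 213.0, 15.6]
tool_rot: [0.0, 1.0, 0.0, 0.001]
contact_force: [-1.7, -0.3, 11.7]
finger_gap: 27.1
```

>>> arm_command:
  rows:
    - [1, [0, 0, -0.1], 0]
    - [1, [0, 0, -0.23], 0]
    - [1, [0, 0, -0.36], 0]
    - [1, [-0.01, -0.1, -0.49], 0.3]
    - [1, [-0.033, -0.2, -0.6], 0.5]
    - [1, [-0.033, -0.33, -0.68], 0.7]
    - [1, [-0.033, -0.46, -0.68], 0.9]
    - [1, [-0.033, -0.6, -0.68], 1]
    - [1, [-0.033, -0.727, -0.68], 1]
    - [1, [-0.033, -0.727, -0.68], 1]

```text
time: 7.25
eef_pos: [444.4, -10.0, 219.1]
tool_rot: [0.25, 0.968, -0.0, 0.001]
contact_force: [0.1, 0.5, -1.3]
finger_gap: 26.9
```

Run:
```python
from m import *
a,da=env.capture("side")
m,P,c,nn,th,psi=lidfit(a,da,"side");X,Y,Z=frame(0.004);print("lid n",nn,"theta",-np.arcsin((nn@X))) 
plan([(446,-5,220)])
cv2.imwrite("pics/6.png",cv2.resize(a[60:240,190:370],(600,600)))
```

```text
lid n [ 0.00105751 -0.49861273  0.86682422] theta 0.000936948722707311
t 7.3 tcp [444.5  -8.7 218.9] toolx [-0.875  0.484 -0.001] j [-0.12  0.19  1.94 -0.    1.02 -1.19] F [ 0.4  0.1 -0.9] gap 27.2
(446, -5, 220) -> [ 0.002  0.013 -0.004]
```

View pics/6.png

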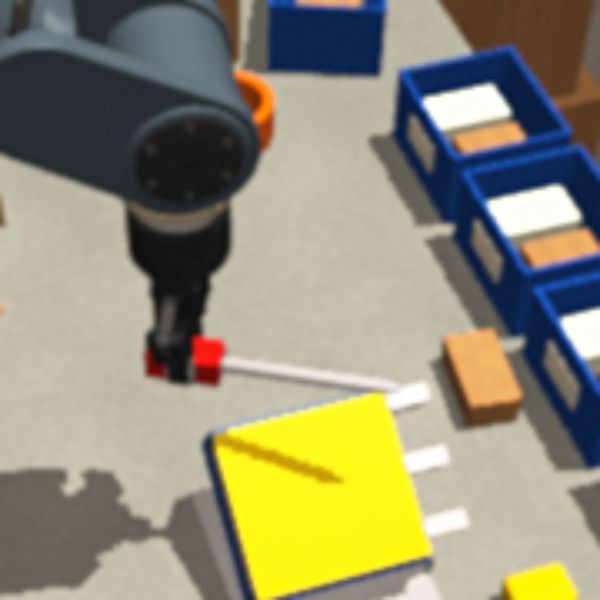

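The rod is held level and turning the right way. I continue the turn until it points at 135°, away from the near upper corner of the lid.

>>> arm_command:
  rows:
    - [1, [0, 0, 0], 0.25]
    - [1, [0, 0, 0], 0.5]
    - [1, [0, 0, 0], 0.75]
    - [1, [0, 0, 0], 1]
    - [1, [0, 0, 0], 1]

```text
time: 7.72
eef_pos: [444.6, -4.6, 218.4]
tool_rot: [0.482, 0.876, 0.0, -0.0]
contact_force: [0.8, 0.4, -1.2]
finger_gap: 26.9
```

>>> arm_command:
  rows:
    - [1, [0, 0, 0], 0.25]
    - [1, [0, 0, 0], 0.5]
    - [1, [0, 0, 0], 0.75]
    - [1, [0, 0, 0], 1]
    - [1, [0, 0, 0], 1]

```text
time: 8.13
eef_pos: [444.6, -4.8, 218.4]
tool_rot: [0.682, 0.731, 0.0, -0.0]
contact_force: [0.4, 0.2, -1.0]
finger_gap: 26.9
```

>>> arm_command:
  rows:
    - [1, [0, 0, 0], 0.25]
    - [1, [0, 0, 0], 0.5]
    - [1, [0, 0, 0], 0.75]
    - [1, [0, 0, 0], 1]
    - [1, [0, 0, 0], 1]

```text
time: 8.55
eef_pos: [444.6, -5.0, 218.4]
tool_rot: [0.841, 0.541, 0.0, -0.0]
contact_force: [-0.6, 0.3, -1.3]
finger_gap: 27.1
```

>>> arm_command:
  rows:
    - [1, [0, 0, 0], 0.25]
    - [1, [0, 0, 0], 0.5]
    - [1, [0, 0, 0], 0.75]
    - [1, [0, 0, 0], 1]
    - [1, [0, 0, 0], 1]

```text
time: 8.97
eef_pos: [444.7, -5.1, 218.3]
tool_rot: [0.949, 0.317, 0.0, -0.0]
contact_force: [0.6, -0.4, -1.2]
finger_gap: 26.9
```

>>> arm_command:
  rows:
    - [1, [0, 0, 0], 0.25]
    - [1, [0, 0, 0], 0.5]
    - [1, [0, 0, 0], 0.75]
    - [1, [0, 0, 0], 1]
    - [1, [0, 0, 0], 1]

```text
time: 9.38
eef_pos: [444.7, -5.2, 218.3]
tool_rot: [0.997, 0.073, 0.0, -0.0]
contact_force: [0.4, 0.4, -1.7]
finger_gap: 26.9
```

>>> arm_command:
  rows:
    - [1, [0, 0, 0], 0.25]
    - [1, [0, 0, 0], 0.5]
    - [1, [0, 0, 0], 0.75]
    - [1, [0, 0, 0], 1]
    - [1, [0, 0, 0], 1]

```text
time: 9.8
eef_pos: [444.7, -5.3, 218.3]
tool_rot: [0.984, -0.176, 0.0, 0.0]
contact_force: [-0.6, -0.1, -1.4]
finger_gap: 27.0
```

>>> arm_command:
  rows:
    - [1, [0, 0, 0], 0.25]
    - [1, [0, 0, 0], 0.5]
    - [1, [0, 0, 0], 0.75]
    - [1, [0, 0, 0], 0.86]
    - [1, [0, 0, 0], 0.86]

```text
time: 10.22
eef_pos: [444.7, -5.3, 218.3]
tool_rot: [0.925, -0.38, 0.0, 0.0]
contact_force: [0.4, 0.1, -1.3]
finger_gap: 26.7
```

Run:
```python
from m import *
b,db=env.capture("top");a,da=env.capture("side")
np.savez("s1.npz",a=a,da=da,b=b,db=db)
# lid corners from both views: rays of mask onto fitted plane
for n,i,dp in(("side",a,da),("top",b,db)):
    m,P,c,nn,th,psi=lidfit(i,dp,n); X,Y,Z=frame(0.004)
    C,f,T=cal(n); v,u=np.nonzero(m); ray=np.stack([(u-C["cx"])/f,-(v-C["cy"])/f,-np.ones(len(u))],-1)@T[:3,:3]; o=-T[:3,:3].T@T[:3,3]
    Q=o+ray*(((c-o)@nn)/(ray@nn))[:,None]
    print(n,"X",np.percentile(Q@X,[.3,99.7]),"Y",np.percentile(Q@Y,[.3,99.7]),"Z",np.median(Q@Z),"nx",nn)
    W=pts(n,dp); hs=cv2.cvtColor(i,cv2.COLOR_BGR2HSV)
    r=((hs[...,0]<5)|(hs[...,0]>174))&(hs[...,1]>180)&(hs[...,2]>60)
    p=W[r]; p=p[p[:,2]>150]; print("red",len(p),p.min(0) if len(p) else "",p.max(0) if len(p) else "")
plan([(446,-5,160)])
```

```text
side X [461.09922016 611.38610916] Y [-94.30558131  45.13478113] Z 129.90515507290388 nx [ 2.75557242e-04 -4.99770386e-01  8.66157887e-01]
red 143 [421.38311686 -34.92211612 208.42754351] [473.97638774  14.98282905 270.54215948]
top X [461.72454266 611.50370702] Y [-95.98084622  46.83809134] Z 130.46720330391796 nx [ 0.00131695 -0.50370019  0.86387753]
red 0  
t 10.32 tcp [444.7  -5.3 218.3] toolx [ 0.711 -0.703 -0.   ] j [-0.12  0.19  1.94  0.    1.02  2.23] F [-0.4  0.7 -1.5] gap 27.2
(446, -5, 160) -> [ 0.002 -0.004  0.194]
```

Geometry from both views agrees: locker origin at about (536.3, -75.1), sloping origin at z 96.5. The jaws are well placed relative to the lid corner at (461.5, -23, 135.4). The tool cannot tilt, so I press the rear of the handle on that corner to pivot the rod nose-down in the grip.

>>> arm_command:
  rows:
    - [1, [0, 0, 0.1], 0]
    - [1, [0, 0, 0.19], 0]
    - [1, [0, 0, 0.22], 0]
    - [1, [0, 0, 0.225], 0]
    - [1, [0, 0, 0.23], 0]
    - [1, [0, 0, 0.235], 0]
    - [1, [0, 0, 0.24], 0]
    - [1, [0, 0, 0.243], 0]
    - [1, [0, 0, 0.243], 0]

```text
time: 11.07
eef_pos: [444.6, -5.0, 147.8]
tool_rot: [0.924, -0.383, -0.0, -0.0]
contact_force: [-16.1, 5.3, 31.4]
finger_gap: 26.9
```

```bash
cat > rod.py <<'E'
from m import *
def shaft(p0,psi_d):
    pass
b,db=env.capture("top");a,da=env.capture("side")
np.savez("s2.npz",a=a,da=da,b=b,db=db)
plan([])
E
python3 rod.py
python3 - <<'E'
import numpy as np,cv2
d=np.load("s2.npz");cv2.imwrite("pics/7.png",np.hstack([cv2.resize(d["a"][100:220,190:310],(400,400)),cv2.resize(d["b"][110:230,190:310],(400,400))]))
E
```

```text
t 11.17 tcp [444.6  -5.  147.8] toolx [ 0.707 -0.707 -0.   ] j [-0.12  0.3   2.    0.    0.84  2.24] F [-16.1   5.5  31.4] gap 26.4
```

View pics/7.png

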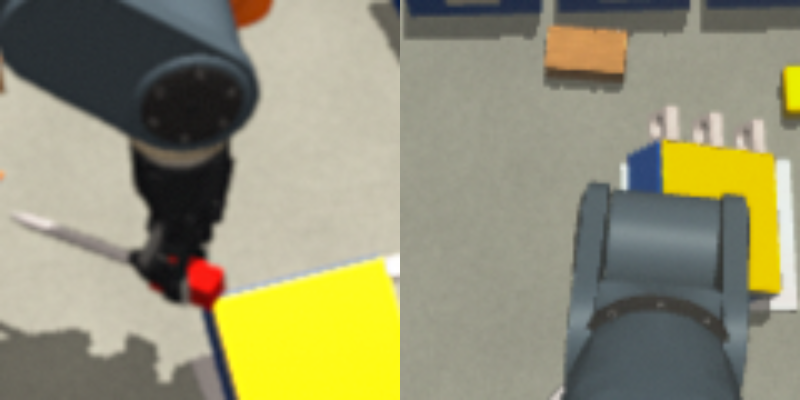

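The side half shows the handle's rear on the lid corner at (215,295), with the rod still near level. I keep pressing in small steps.

>>> arm_command:
  rows:
    - [1, [0, 0, 0.003], 0]
    - [1, [0, 0, 0.006], 0]
    - [1, [0, 0, 0.006], 0]

```text
time: 11.42
eef_pos: [444.4, -4.8, 146.1]
tool_rot: [0.924, -0.383, -0.0, -0.0]
contact_force: [-18.9, 8.3, 34.4]
finger_gap: 26.7
```

>>> arm_command:
  rows:
    - [1, [0, 0, 0.003], 0]
    - [1, [0, 0, 0.006], 0]
    - [1, [0, 0, 0.009], 0]
    - [1, [0, 0, 0.012], 0]
    - [1, [0, 0, 0.012], 0]

```text
time: 11.83
eef_pos: [444.0, -4.5, 142.5]
tool_rot: [0.924, -0.383, -0.001, -0.0]
contact_force: [-19.7, 10.6, 36.0]
finger_gap: 26.9
```

>>> arm_command:
  rows:
    - [1, [0, 0, 0.003], 0]
    - [1, [0, 0, 0.006], 0]
    - [1, [0, 0, 0.009], 0]
    - [1, [0, 0, 0.012], 0]
    - [1, [0, 0, 0.015], 0]
    - [1, [0, 0, 0.018], 0]
    - [1, [0, 0, 0.018], 0]

```text
time: 12.42
eef_pos: [443.8, -4.3, 137.0]
tool_rot: [0.924, -0.383, -0.001, -0.0]
contact_force: [-21.0, 13.4, 36.7]
finger_gap: 27.0
```

```bash
python3 rod.py
python3 - <<'E'
from m import *
d=np.load("s2.npz");a=d["a"]
cv2.imwrite("pics/8.png",cv2.resize(a[110:220,160:300],(800,628)))
print(proj("side",np.array([[444,-4,137],[461.5,-23,135.4]])))
E
```

```text
t 12.52 tcp [443.8  -4.2 137. ] toolx [ 0.707 -0.707 -0.003] j [-0.12  0.32  2.01  0.    0.81  2.24] F [-20.6  13.7  36.9] gap 27.2
[[244.78809649 186.21753049]
 [252.93840944 190.1767721 ]]
```

View pics/8.png

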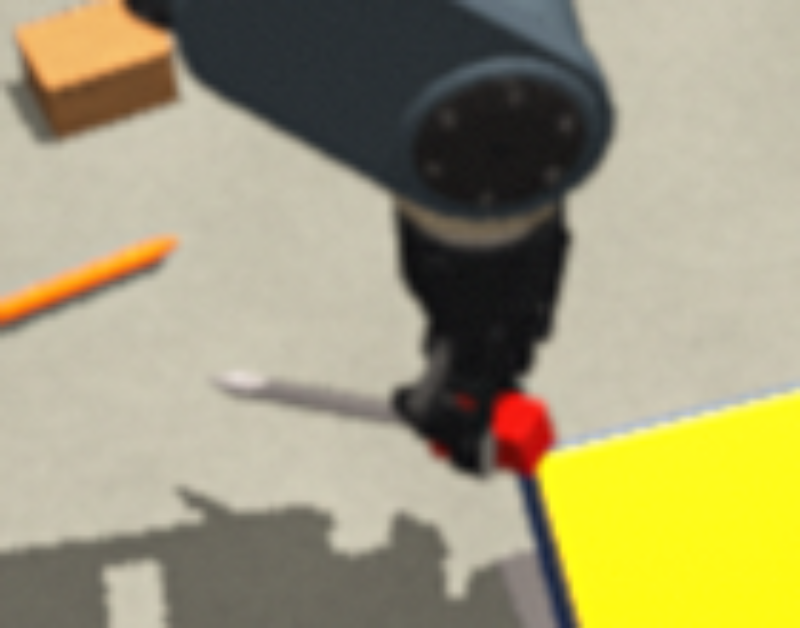

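The tip is at crop (217,380), which is side px (198,176.5). I intersect its ray with the rod's vertical plane to get the tilt.

```bash
cat > tilt.py <<'E'
from m import *
def vplane(u,v,h,n="side"):
    "3D point of pixel in the vertical plane through the TCP along horizontal direction h"
    tcp=env.get_obs()["eef_pos"]; C,f,T=cal(n); r=np.array([(u-C["cx"])/f,-(v-C["cy"])/f,-1])@T[:3,:3]; o=-T[:3,:3].T@T[:3,3]
    nn=np.array([-h[1],h[0],0]); p=o+r*(((tcp-o)@nn)/(r@nn)); d=p-tcp; return p,d@h,d[2]
E
python3 - <<'E'
from tilt import *
h=np.array([-.707,.707,0])
P,Q=[],[]
for cu,cv in((217,380),(300,392),(380,408)):
    p,s,z=vplane(160+cu/5.714,110+cv/5.714,h); print(p.round(1),round(s,1),round(z,1),"dist",round(np.hypot(s,z),1),"ang",np.degrees(np.arctan2(-z,s)).round(1))
d=np.load("s2.npz");W=pts("side",d["da"]);print(W[177:184,200:226:4].round(0)[3:6])
E
```

```text
[333.3 106.3  95.8] 156.3 -41.2 dist 161.6 ang 14.8
[369.4  70.2 113.5] 105.3 -23.5 dist 107.9 ang 12.6
[402.5  37.1 126.3] 58.4 -10.6 dist 59.4 ang 10.3
[[[345. 171.   4.]
  [357. 171.  -1.]
  [369. 167.  -1.]
  [367.  71. 107.]
  [377.  60. 116.]
  [387.  50. 124.]
  [397.  43. 128.]]

 [[344. 172.  -2.]
  [356. 164.   2.]
  [368. 161.   1.]
  [380. 156.   3.]
  [377.  59. 112.]
  [386.  49. 121.]
  [396.  42. 125.]]

 [[343. 164.   2.]
  [355. 161.   2.]
  [367. 157.   1.]
  [379. 152.   2.]
  [391. 149.   2.]
  [387.  53. 111.]
  [396.  40. 123.]]]
```

The tilt is 17°, and the rod has also slid about 8 mm up the pads. I move the contact 4 mm nearer the handle's end for more lever and keep pressing.

>>> arm_command:
  rows:
    - [1, [0, 0, -0.01], 0]
    - [1, [-0.008, 0, -0.01], 0]
    - [1, [-0.014, 0, -0.005], 0]
    - [1, [-0.014, 0, 0.002], 0]
    - [1, [-0.014, 0, 0.006], 0]
    - [1, [-0.014, 0, 0.01], 0]
    - [1, [-0.014, 0, 0.014], 0]
    - [1, [-0.014, 0, 0.018], 0]
    - [1, [-0.014, 0, 0.022], 0]
    - [1, [-0.014, 0, 0.025], 0]
    - [1, [-0.014, 0, 0.025], 0]

```text
time: 13.43
eef_pos: [443.0, -2.3, 129.4]
tool_rot: [0.924, -0.383, 0.002, -0.001]
contact_force: [-11.3, 5.5, 32.5]
finger_gap: 27.0
```

```bash
cat > auto.py <<'E'
from tilt import *
def rodfit(h):
    "shaft points from side depth near the vertical plane through TCP along h"
    a,da=env.capture("side"); np.savez("s3.npz",a=a,da=da); o=env.get_obs(); t=o["eef_pos"]; W=pts("side",da)-t
    s=W@h; l=W@np.array([-h[1],h[0],0]); z=W[...,2]
    hs=cv2.cvtColor(a,cv2.COLOR_BGR2HSV)
    m=(s>38)&(s<175)&(abs(l)<14)&(z<25)&(z>-t[2]+12)&(hs[...,1]<90)&(da>0)
    k,lb,st,_=cv2.connectedComponentsWithStats(m.astype(np.uint8),connectivity=8)
    i=1+np.argmax(st[1:,4]); m=lb==i
    # per column middle pixel -> ray into plane
    P=[]
    for u in np.unique(np.nonzero(m)[1]):
        v=np.nonzero(m[:,u])[0]; _,ss,zz=vplane(u,v.mean(),h); P.append((ss,zz))
    P=np.array(P); f=np.polyfit(P[:,0],P[:,1],1)
    tip=P[np.argmax(P[:,0])]
    print("n",m.sum(),"tilt",np.degrees(np.arctan(-f[0])).round(1),"axis above TCP",f[1].round(1),"res",np.abs(np.polyval(f,P[:,0])-P[:,1]).mean().round(2),"tip",tip.round(1),"F",o["contact_force"].round(1),"tcp",t.round(1),"lat",np.median(l[m]).round(1))
    return m,f
E
python3 - <<'E'
from auto import *
h=np.array([-.707,.707,0]); m,f=rodfit(h)
d=np.load("s3.npz")
E
```

```text
n 111 tilt 27.3 axis above TCP 5.8 res 0.94 tip [148.8 -70.1] F [-10.4   3.4  33.6] tcp [443.   -2.3 129.4] lat 0.5
```

>>> arm_command:
  rows:
    - [1, [0, 0, 0.004], 0]
    - [1, [0, 0, 0.007], 0]
    - [1, [0, 0, 0.007], 0]
    - [1, [-0.02, 0, -0.08], 0]
    - [1, [-0.02, 0, -0.2], 0]
    - [1, [-0.02, 0, -0.33], 0]
    - [1, [-0.02, 0, -0.33], 0]

```text
time: 14.07
eef_pos: [440.3, 1.7, 232.3]
tool_rot: [0.924, -0.383, 0.005, -0.001]
contact_force: [1.1, 0.7, -1.0]
finger_gap: 27.1
```

Run:
```python
from auto import *
h=np.array([-.707,.707,0]); m,f=rodfit(h)
plan([])
```

```text
n 129 tilt 31.4 axis above TCP 11.9 res 0.6 tip [142.  -74.9] F [-0.7 -0.7 -2.7] tcp [439.2   1.7 229.2] lat 0.1
t 14.12 tcp [439.2   1.7 229.2] toolx [ 0.706 -0.708  0.005] j [-0.1   0.16  1.94 -0.    1.03  2.26] F [-0.7 -0.7 -2.7] gap 26.8
```

Tilt is now about 31°. I turn the rod to point along -y and travel to the upper end.

>>> arm_command:
  rows:
    - [1, [0, 0, 0], -0.25]
    - [1, [0, 0, 0], -0.5]
    - [1, [0, 0, 0], -0.75]
    - [1, [0, 0, 0], -1]
    - [1, [0, 0, 0], -1]

```text
time: 14.53
eef_pos: [437.0, 1.9, 224.9]
tool_rot: [0.99, -0.141, -0.001, 0.0]
contact_force: [-0.3, 0.4, -1.3]
finger_gap: 27.4
```

>>> arm_command:
  rows:
    - [1, [0, 0, 0], -0.25]
    - [1, [0, 0, 0], -0.5]
    - [1, [0, 0, 0], -0.75]
    - [1, [0, 0, 0], -1]
    - [1, [0, 0, 0], -1]

```text
time: 14.95
eef_pos: [437.2, 1.9, 225.2]
tool_rot: [0.994, 0.107, -0.001, -0.0]
contact_force: [-0.7, 1.1, -1.4]
finger_gap: 26.8
```

>>> arm_command:
  rows:
    - [1, [0, 0, 0], -0.25]
    - [1, [0, 0, 0], -0.5]
    - [1, [0, 0, 0], -0.75]
    - [1, [0, 0, 0], -1]
    - [1, [0, 0, 0], -1]

```text
time: 15.37
eef_pos: [437.3, 1.8, 225.5]
tool_rot: [0.938, 0.348, -0.0, -0.0]
contact_force: [1.0, -0.9, -1.5]
finger_gap: 27.4
```

>>> arm_command:
  rows:
    - [1, [0, 0, 0], -0.25]
    - [1, [0, 0, 0], -0.5]
    - [1, [0, 0, 0], -0.75]
    - [1, [0, 0, 0], -1]
    - [1, [0, 0, 0], -1]

```text
time: 15.78
eef_pos: [437.4, 1.9, 225.7]
tool_rot: [0.823, 0.568, -0.0, -0.0]
contact_force: [0.5, -0.4, -1.8]
finger_gap: 26.6
```

>>> arm_command:
  rows:
    - [1, [0, 0, 0], -0.25]
    - [1, [0, 0, 0], -0.5]
    - [1, [0, 0, 0], -0.712]
    - [1, [0, 0, 0], -0.712]

```text
time: 16.12
eef_pos: [437.4, 1.8, 225.8]
tool_rot: [0.71, 0.704, -0.0, -0.0]
contact_force: [0.5, -0.6, -1.2]
finger_gap: 27.0
```

Run:
```python
from h import *
plan([(629,145,230)])
```

```text
t 16.12 tcp [437.4   1.8 225.8] toolx [0.009 1.    0.   ] j [-0.1   0.17  1.94 -0.    1.03 -0.09] F [ 0.5 -0.6 -1.2] gap 27.0
(629, 145, 230) -> [ 0.483  0.634 -0.014]
```

>>> arm_command:
  rows:
    - [1, [0.1, 0.03, -0.05], 0]
    - [1, [0.22, 0.08, -0.08], 0]
    - [1, [0.34, 0.16, -0.08], 0]
    - [1, [0.45, 0.25, -0.05], 0]
    - [1, [0.483, 0.36, -0.014], 0]
    - [1, [0.483, 0.48, -0.014], 0]
    - [1, [0.483, 0.6, -0.014], 0.02]
    - [1, [0.483, 0.634, -0.014], 0.02]
    - [1, [0.483, 0.634, -0.014], 0.02]
    - [1, [0.483, 0.634, -0.014], 0.02]

```text
time: 16.95
eef_pos: [628.0, 145.9, 229.3]
tool_rot: [0.715, 0.699, -0.001, -0.0]
contact_force: [0.2, -0.1, -2.2]
finger_gap: 27.1
```

Run:
```python
from auto import *
q=R.from_quat(env.get_obs()["tool_rot"]).as_matrix()
h=-q[:,0]; h[2]=0; h/=np.linalg.norm(h); print(h); m,f=rodfit(h)
d=np.load("s3.npz");a=d["a"].copy()
O=np.array([536.3,-75.1,96.3]);X,Y,Z=frame(.003)
for k in((93,62,-8),(93,-62,-8),(111,62,10),(75,62,10),(111,62,-26),(111,48,10),(111,7,10),(111,-7,10),(111,-62,10)):
    p=proj("side",O+k[0]*X+k[1]*Y+k[2]*Z); print(k,(O+k[0]*X+k[1]*Y+k[2]*Z).round(1),p.round(1)); a=a
    p=((p-[270,120])*6.5).astype(int); 
    if k[0]==93 or 1: globals().setdefault("L",[]).append(tuple(p))
im=cv2.resize(a[120:212,270:390],(780,598),interpolation=cv2.INTER_CUBIC)
for p in L: cv2.circle(im,tuple(int(t) for t in p),2,(0,0,255),-1)
cv2.imwrite("pics/9.png",im); plan([])
```

```text
[-0.02197735 -0.99975847  0.        ]
n 173 tilt 22.0 axis above TCP -10.7 res 3.44 tip [142.5 -65. ] F [-0.6  0.5 -2.1] tcp [627.6 145.9 229.7] lat -0.3
(93, 62, -8) [629.1 -17.1 120.4] [309.1 177.9]
(93, -62, -8) [ 629.4 -124.5   58.4] [321.7 220.2]
(111, 62, 10) [647.2 -26.1 136. ] [316.7 175. ]
(75, 62, 10) [611.2 -26.2 136. ] [304.7 178.1]
(111, 62, -26) [647.1  -8.1 104.8] [313.4 177.7]
(111, 48, 10) [647.2 -38.2 129. ] [318.2 179.8]
(111, 7, 10) [647.3 -73.7 108.5] [322.4 193.8]
(111, -7, 10) [647.3 -85.8 101.5] [323.8 198.6]
(111, -62, 10) [ 647.5 -133.5   74. ] [329.6 217.7]
t 17.0 tcp [627.6 145.9 229.7] toolx [ 0.02  1.   -0.  ] j [0.16 0.54 1.4  0.   1.21 0.18] F [-0.6  0.5 -2.1] gap 26.7
```

View pics/9.png

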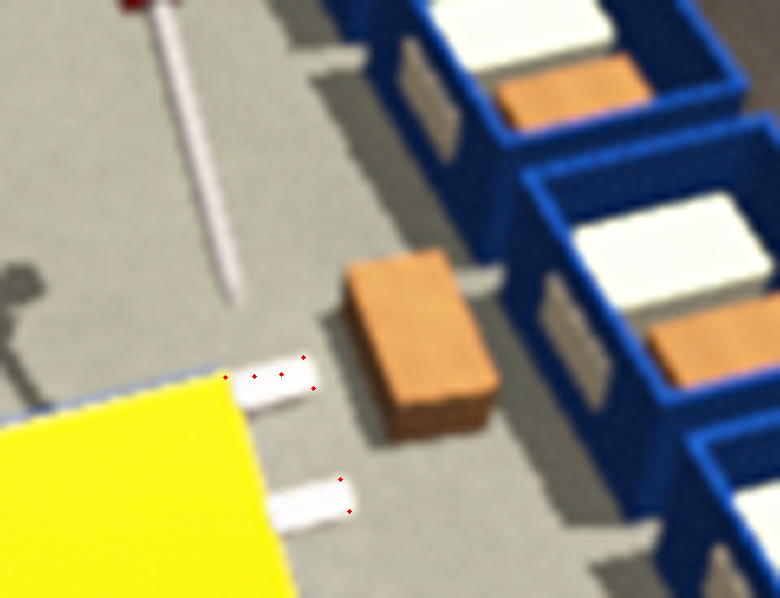

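Side view: the rod runs from (160,3) to its tip at (235,303), and the upper eye's top spans (230–318, 355–405). My predicted eye corners land within about 1 px. This plane is ill-conditioned for the side camera, so I fit the shaft from depth in both views instead.

```bash
cat > shaft.py <<'E'
from m import *
def shaftfit(zmin=25,save=None):
    o=env.get_obs(); t=o["eef_pos"]; q=R.from_quat(o["tool_rot"]).as_matrix(); h=-q[:,0].copy(); h[2]=0; h/=np.linalg.norm(h); lv=np.array([-h[1],h[0],0])
    for n in("side","top"):
        a,da=env.capture(n); 
        if save: cv2.imwrite(f"{save}_{n}.png",a)
        W=pts(n,da); D=W-t; s=D@h; l=D@lv; z=D[...,2]; exp=8-np.tan(np.radians(30))*s
        hs=cv2.cvtColor(a,cv2.COLOR_BGR2HSV)
        m=(s>42)&(s<165)&(abs(l)<16)&(abs(z-exp)<22)&(hs[...,1]<90)&(da>0)
        k,lb,st,_=cv2.connectedComponentsWithStats(m.astype(np.uint8),connectivity=8)
        if k<2: print(n,"none"); continue
        m=lb==1+np.argmax(st[1:,4])
        C,f,T=cal(n); o_=-T[:3,:3].T@T[:3,3]
        P=W[m]; ray=P-o_; ray/=np.linalg.norm(ray,axis=1)[:,None]
        d=None
        for it in range(4):
            c=P.mean(0); e=np.linalg.norm(P-c-np.outer((P-c)@(d if d is not None else h),(d if d is not None else h)),axis=1)
            d=np.linalg.svd(P-c,full_matrices=False)[2][0]; d*=np.sign(d@h)
            e=np.linalg.norm(P-c-np.outer((P-c)@d,d),axis=1); P=P[e<max(7,np.percentile(e,85))]
        c=c+ray.mean(0)/np.linalg.norm(ray.mean(0))*5  # surface -> axis
        g=((c-t)@h); c0=c-d*(g/(d@h))
        print(n,"n",len(P),"tilt",np.degrees(np.arcsin(-d[2])).round(1),"yawdev",np.degrees(np.arctan2(d@lv,d@h)).round(1),"axis at TCP: lat",((c0-t)@lv).round(1),"z",(c0-t)[2].round(1),"s range",((P-t)@h).min().round(0),((P-t)@h).max().round(0),"far end z",((c+d*((P-c)@d).max())-t).round(1))
    print("tcp",t.round(1),"h",h.round(3))
E
python3 -c "
from shaft import *
shaftfit(save='pics/raw1')"
```

```text
side n 155 tilt 32.2 yawdev 0.3 axis at TCP: lat 0.4 z 5.8 s range 43.0 142.0 far end z [  -1.6 -140.7  -82.7]
top n 76 tilt 30.4 yawdev -0.4 axis at TCP: lat 1.4 z 2.9 s range 70.0 145.0 far end z [  -2.6 -144.2  -81.7]
tcp [627.6 145.9 229.7] h [-0.02 -1.    0.  ]
```

>>> arm_command:
  rows:
    - [1, [0, 0.004, 0.03], -0.046]
    - [1, [0, 0.004, 0.053], -0.046]
    - [1, [0, 0.004, 0.053], -0.046]
    - [1, [0, 0.004, 0.053], -0.046]

```text
time: 17.43
eef_pos: [629.0, 145.9, 213.7]
tool_rot: [0.704, 0.71, -0.001, -0.0]
contact_force: [0.0, 1.0, -0.9]
finger_gap: 26.5
```

Run:
```python
from shaft import *
shaftfit(save='pics/raw2')
O=np.array([537,-75.1,96.3]);X,Y,Z=frame(.003)
a=cv2.imread("pics/raw2_side.png");b=cv2.imread("pics/raw2_top.png")
out=[]
for n,im,(u0,v0) in(("side",a,(280,140)),("top",b,(240,130))):
    c=cv2.resize(im[v0:v0+60,u0:u0+60],(400,400),interpolation=cv2.INTER_CUBIC)
    for k in((93,62,-8),(93,82,-8),(93,102,-8),(93,142,-8)):
        p=(proj(n,O+k[0]*X+k[1]*Y+k[2]*Z)-[u0,v0]+.5)*400/60; cv2.circle(c,tuple(int(t) for t in p),2,(0,0,255),-1)
    out.append(c)
cv2.imwrite("pics/10.png",np.hstack(out)); plan([])
```

```text
side n 148 tilt 32.0 yawdev -0.0 axis at TCP: lat 0.9 z 5.1 s range 43.0 142.0 far end z [   2.1 -139.7  -82.3]
top n 80 tilt 31.8 yawdev 0.7 axis at TCP: lat -0.7 z 6.6 s range 69.0 146.0 far end z [   2.3 -145.5  -83.4]
tcp [629.  145.9 213.7] h [ 0.008 -1.     0.   ]
t 17.53 tcp [629.5 146.  214.5] toolx [-0.009  1.    -0.   ] j [ 0.16  0.55  1.41 -0.    1.18  0.15] F [ 0.2 -0.6 -1.1] gap 27.1
```

View pics/10.png

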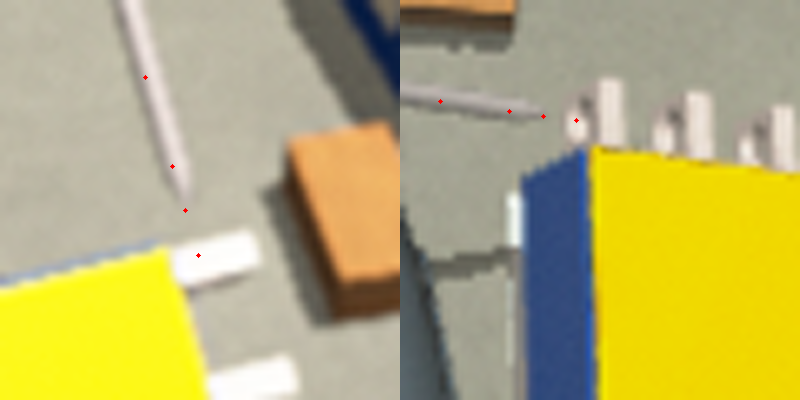

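In both views the rod lies along the predicted eye axis (red dots), with the tip about 20 mm short of the upper eye at (187,203) side and (543,115) top. I thread the first 40 mm.

>>> arm_command:
  rows:
    - [1, [-0.03, 0, 0.017], 0]
    - [1, [-0.058, 0, 0.033], 0]
    - [1, [-0.072, 0, 0.042], 0]
    - [1, [-0.086, 0, 0.05], 0]
    - [1, [-0.1, 0, 0.058], 0]
    - [1, [-0.115, 0, 0.067], 0]
    - [1, [-0.115, 0, 0.067], 0]

```text
time: 18.12
eef_pos: [629.7, 110.5, 193.7]
tool_rot: [0.704, 0.71, -0.0, -0.0]
contact_force: [0.4, -0.8, -2.2]
finger_gap: 27.1
```

>>> arm_command:
  rows:
    - [1, [-0.029, 0, 0.017], 0]
    - [1, [-0.058, -0.001, 0.034], 0]
    - [1, [-0.072, -0.001, 0.043], 0]
    - [1, [-0.086, -0.001, 0.051], 0]
    - [1, [-0.1, -0.001, 0.059], 0]
    - [1, [-0.115, -0.001, 0.068], 0]
    - [1, [-0.13, -0.001, 0.077], 0]
    - [1, [-0.145, -0.001, 0.085], 0]
    - [1, [-0.145, -0.001, 0.085], 0]

```text
time: 18.87
eef_pos: [629.7, 67.1, 168.2]
tool_rot: [0.704, 0.71, -0.0, -0.0]
contact_force: [-0.3, -0.6, -1.9]
finger_gap: 27.0
```

>>> arm_command:
  rows:
    - [1, [-0.03, 0, 0.017], 0]
    - [1, [-0.06, -0.001, 0.034], 0]
    - [1, [-0.085, -0.001, 0.049], 0]
    - [1, [-0.1, -0.001, 0.058], 0]
    - [1, [-0.115, -0.001, 0.068], 0]
    - [1, [-0.13, -0.001, 0.077], 0]
    - [1, [-0.145, -0.001, 0.085], 0]
    - [1, [-0.159, -0.001, 0.093], 0]
    - [1, [-0.159, -0.001, 0.093], 0]

```text
time: 19.62
eef_pos: [629.9, 19.5, 140.4]
tool_rot: [0.704, 0.71, -0.0, -0.0]
contact_force: [-0.5, 0.2, -0.8]
finger_gap: 27.2
```

Run:
```python
from m import *
a,da=env.capture("side");b,db=env.capture("top")
np.savez("s4.npz",a=a,da=da,b=b,db=db)
O=np.array([537,-75.1,96.3]);X,Y,Z=frame(.003);out=[]
for n,im,(u0,v0) in(("side",a,(280,150)),("top",b,(250,110))):
    c=cv2.resize(im[v0:v0+90,u0:u0+90],(400,400),interpolation=cv2.INTER_CUBIC); out.append(c)
    print(n,proj(n,O+93*X-78*Y-8*Z)-[u0,v0],proj(n,O+93*X+62*Y-8*Z)-[u0,v0])
cv2.imwrite("pics/11.png",np.hstack(out)); plan([])
```

```text
side [43.5975701  75.63204649] [29.32487718 27.80133846]
top [48.70262129 42.34521329] [15.95033336 37.64024105]
t 19.72 tcp [630.1  20.2 140.9] toolx [-0.009  1.     0.   ] j [-0.04  0.61  1.52  0.    1.02 -0.05] F [ 0.2  0.8 -0.3] gap 26.9
```

View pics/11.png

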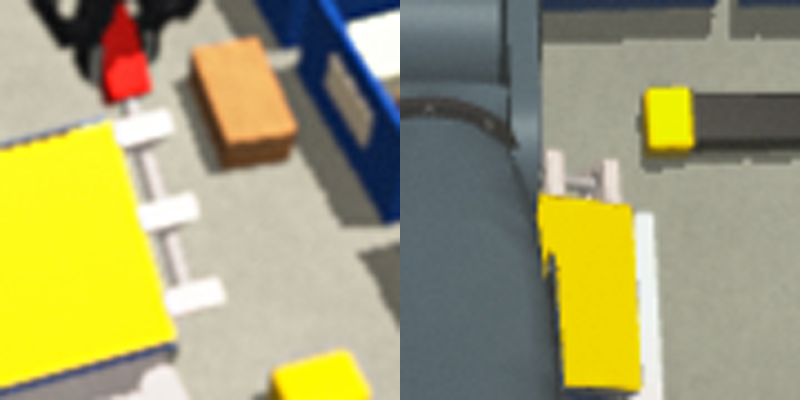

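The picture shows the shaft running through all three eyes, (120,105) to (185,285) in the side half, with the handle about 15 mm short of home. I feed the rest in gently.

>>> arm_command:
  rows:
    - [1, [-0.01, 0, 0.006], 0]
    - [1, [-0.02, 0, 0.012], 0]
    - [1, [-0.026, 0, 0.015], 0]
    - [1, [-0.032, 0, 0.019], 0]
    - [1, [-0.032, 0, 0.019], 0]

```text
time: 20.13
eef_pos: [630.0, 10.3, 134.9]
tool_rot: [0.704, 0.71, -0.0, -0.0]
contact_force: [0.3, -0.4, -1.8]
finger_gap: 27.0
```

>>> arm_command:
  rows:
    - [1, [-0.004, 0, 0.002], 0]
    - [1, [-0.008, 0, 0.0045], 0]
    - [1, [-0.011, 0, 0.006], 0]
    - [1, [-0.011, 0, 0.006], 0]

```text
time: 20.47
eef_pos: [630.2, 7.2, 133.3]
tool_rot: [0.704, 0.71, -0.0, -0.0]
contact_force: [0.1, -0.3, -2.0]
finger_gap: 26.6
```

>>> arm_command:
  rows:
    - [1, [-0.004, 0, 0.002], 0]
    - [1, [-0.008, 0, 0.0045], 0]
    - [1, [-0.01, 0, 0.006], 0]
    - [1, [-0.01, 0, 0.006], 0]

```text
time: 20.8
eef_pos: [630.3, 6.7, 133.0]
tool_rot: [0.704, 0.71, 0.001, -0.001]
contact_force: [-5.7, 15.2, 12.3]
finger_gap: 27.3
```

A 15–20 N reaction along the axis means the handle is against the eye. I release and retreat straight up.

>>> arm_command:
  rows:
    - [0.3, [0, 0, 0], 0]
    - [0.3, [0, 0, 0], 0]
    - [0.3, [0, 0, 0], 0]
    - [0.3, [0, 0, 0], 0]
    - [0.3, [0, 0, -0.05], 0]
    - [0.3, [0, 0, -0.15], 0]
    - [0.3, [0.05, 0, -0.28], 0]
    - [0.3, [0.2, 0, -0.4], 0]
    - [0.3, [0.3, 0, -0.5], 0]
    - [0.3, [0.42, 0, -0.5], 0]
    - [0.3, [0.54, 0, -0.5], 0]
    - [0.3, [0.54, 0, -0.5], 0]

```text
time: 21.8
eef_pos: [628.4, 172.1, 282.7]
tool_rot: [0.702, 0.712, 0.001, 0.0]
contact_force: [0.4, -0.5, -0.3]
finger_gap: 59.8
```

Run:
```python
from m import *
a,da=env.capture("side");b,db=env.capture("top")
np.savez("s5.npz",a=a,da=da,b=b,db=db); X,Y,Z=frame(.003)
for n,i,dp in(("side",a,da),("top",b,db)):
    m,P,c,nn,th,psi=lidfit(i,dp,n);print(n,"lid theta",-np.arcsin(nn@X))
out=[];O=np.array([537,-75.1,96.3])
for n,im,(u0,v0) in(("side",a,(280,140)),("top",b,(240,120))):
    c=cv2.resize(im[v0:v0+90,u0:u0+90],(400,400),interpolation=cv2.INTER_CUBIC)
    for k in((93,62,-8),(93,-78,-8)):
        p=(proj(n,O+k[0]*X+k[1]*Y+k[2]*Z)-[u0,v0]+.5)*400/90; cv2.circle(c,tuple(int(t) for t in p),2,(0,255,0),-1)
    out.append(c)
cv2.imwrite("pics/12.png",np.hstack(out)); plan([])
```

```text
side lid theta -5.133283831396171e-06
top lid theta 0.0020817258322945874
t 21.9 tcp [628.5 167.7 281.4] toolx [-0.011  1.    -0.   ] j [ 0.19  0.5   1.32 -0.    1.32  0.18] F [-0.1 -0.8 -0.2] gap 60.0
```

View pics/12.png

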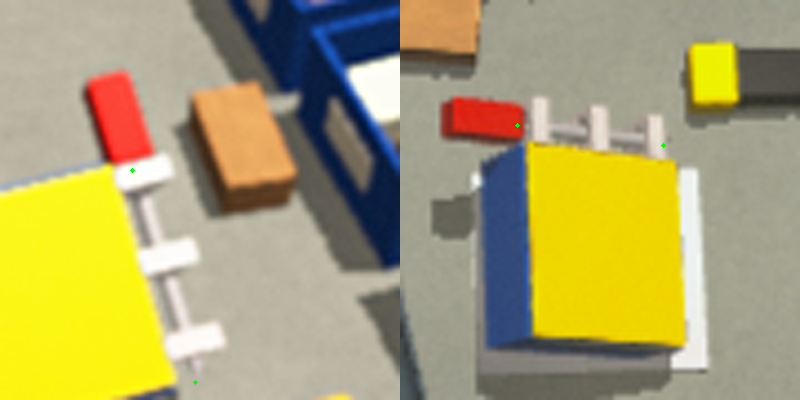

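The rod goes through all three eyes, with the handle at the upper eye (130,160) and the tip showing at (197,372) below the lower eye. The lid is shut. I check the axial gap numerically before handing in.

Run:
```python
from m import *
O=np.array([537,-75.1,96.3]);X,Y,Z=frame(.003); E=O+93*X+62*Y-8*Z
for n in("side","top"):
    a,da=env.capture(n); hs=cv2.cvtColor(a,cv2.COLOR_BGR2HSV); r=((hs[...,0]<6)|(hs[...,0]>174))&(hs[...,1]>150)&(hs[...,2]>60)&(da>0)
    W=pts(n,da)-O; q=np.stack([W@X,W@Y,W@Z],-1); m=r&(abs(q[...,0]-93)<30)&(q[...,1]>50)&(q[...,1]<140); p=q[m]
    print(n,len(p),"Y",np.percentile(p[:,1],[1,50,99]).round(1),"X",np.median(p[:,0]).round(1),"Z",np.median(p[:,2]).round(1))
    # top face (Z highest) line fit Z vs Y
    pf=p[p[:,2]>np.median(p[:,2])-3]; print("  slope deg",np.degrees(np.arctan(np.polyfit(pf[:,1],pf[:,2],1)[0])).round(1))
    if n=="side":
        g=cv2.cvtColor(a,cv2.COLOR_BGR2GRAY); s=q; mm=(q[...,1]<-63)&(q[...,1]>-90)&(abs(q[...,0]-93)<10)&(abs(q[...,2]+8)<12)&(da>0); print("tip pts",s[mm].round(0)[:12].tolist())
```

```text
side 196 Y [ 68.6  95.7 122.5] X 91.1 Z -0.7
  slope deg -2.9
tip pts [[97.0, -63.0, -2.0], [90.0, -65.0, -1.0], [92.0, -66.0, 1.0], [96.0, -66.0, -1.0], [92.0, -68.0, -0.0], [94.0, -69.0, 1.0], [91.0, -71.0, 0.0], [94.0, -72.0, -1.0]]
top 144 Y [ 62.1  97.4 123.1] X 91.6 Z -0.5
  slope deg -2.3
```

```bash
python3 -c "
from station import env
print(env.get_obs()['time'],env.get_obs()['contact_force']);print(env.close_job())"
```

```text
22.0 [ 0.11198264  0.07892407 -0.01754521]
the job is handed in; nothing more can be done
None
```

I closed the lid, threaded the red-handled rod down through all three eyes until its handle met the upper eye, released it, and handed the job in at 22 s of 58.

- **How it was done:** I pressed the lid onto its stop. The tool cannot tilt, so I pressed the handle's rear on a corner of the shut lid to pivot the rod about 31° nose-down in the grip. I then fed it in until I felt about 20 N along the axis.
- **Lid:** both views put it within about 0.002 rad of shut.
- **Handle:** its rear lies at Y of about 123 mm, so the front face is about 1 mm from the upper eye. After release the handle drooped 2–3° in the hole clearance.
- **Tip:** it is visible below the lower eye. I put it about 3–5 mm off the eye axis, and it looked up to about 6 mm short in the image. That is inside the 15 mm limit.
- **Robot:** it stands clear of everything, with contact force near 0.
- **Not fully checked:** the bystanders looked undisturbed, but I did not measure their displacement or the rod's speed at rest.
- **Disagreements:** the locker's x position came out about 2 mm apart between the measurements with the lid open and shut, and the rod tilt differed by about 2° between the two cameras. Neither mattered for the fit.
- **Over budget:** I viewed 12 pictures, two more than the 10 allowed.

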